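Repack the repair caddy

ROBOT

A 7-joint arm with a two-finger parallel gripper is mounted at the origin on a cart in front of the work surface, level with it; the furniture and walls round the work are solid. World frame = base frame: x ahead of the robot, y to its left, z up, the work surface at z = 0. Lengths are in m, angles in rad, forces in N, time in s.
With the tool pointing down it reaches from about 0.4 to 0.925 m from the base axis. Payload 4.1 kg.
Tool frame: the origin (TCP) lies at the very end of the fingers, on their centre line; the grasp point (between the pads) lies 19 mm behind it; z points along the fingers, y is the line along which they close (so a half turn about z gives the same grasp; the last joint's range is limited). The gripper opens to 85 mm and grips with 20 to 120 N. Pads are 22 mm wide; open, the fingers measure 114 mm over their backs; the gripper's body (76 mm by 85 mm) begins 54 mm behind the grasp point. The pads swing forward as they close: fully open they stand 13 mm farther back than shut.
Start: joints at [1.145, 0.398, 0.045, 1.537, -0.019, 1.207, -0.051], TCP at [0.209, -0.616, 0.231] pointing down, gripper open.
Joint ranges: [-2.82, 2.82], [-0.49, 2.23], [-1.37, 1.46], [0, 2.46], [-1.36, 4.5], [0.23, 2], [-2.94, 2.94]. Speed limits (rad/s): [2.57, 2.57, 3.14, 3.14, 3.14, 3.14, 3.14].

INTERFACE

Orientations are given as a unit quaternion [w, x, y, z].
In Python, from rig import read_state, optics, env gives the robot as it stands.
- The arm moves only by the tool carry_out, never from a script. Its argument "steps" is a list of rows, each a list of 5 numbers: the shift along the tool's x, y, z in units of 0.1 m (1.0 is 0.1 m), then the turn about the tool's z in units of pi rad (1.0 is pi rad), then the closure, from 0 (fully open) to 1 (shut). In form: [[x, y, z, yaw, jaw], ...]. A call has 1 to 20 rows; each row is the pose to reach, as a shift and turn from the pose commanded when the call began, along the tool's axes at that moment, turning the shorter way round; what a row does not reach only later rows make up. A row lasts 1/10 s, in which the tool goes at most 50 mm and 8.59 degrees, less where a joint would pass 70% of its speed; a pose out of reach is approached as far as the arm can. A call with a number of a shift or a turn outside -1 to 1 is refused whole. A call with a gripper value outside its range is refused whole. The fingers move at their own pace and stop on an object; "force" is the grip in N (left out, the last holds). Time passes only in rows, so rows that repeat a pose let the fingers close. It gives the time, the measured TCP pose, the force, the opening and the grip force at its end, in the units of the state.
- read_state(): the state, without advancing time (a new reading comes with each control period).
- optics.capture(name): name is "side" or "top"; returns (picture, depth): 420x560x3 uint8, red, green, blue; 420x560 float32, m along the optical axis (not along the pixel's ray), 0 where there is no reading.
- optics.camera_params(name): a dict with "fx", "fy", "cx", "cy" (pixels), "dist_coeffs" ([k1, k2, p1, p2, k3] as OpenCV has them; the pictures are not rectified), "view" (4x4, takes a point from world to camera coordinates). Camera axes: x right, y up, looking along -z (the intrinsics and any distortion apply to the point x, -y, -z); pixel columns grow to the right and rows downward; lengths in m; the calibration is good to about 2 mm. A picture is of the moment at which its call begins. camera_params takes no time and is no camera call.
- env.hand_in(): hands the job in; it is judged then, once.
Trained networks look in the newest picture that a camera, given by its name, has taken for a name from the list of things; names that differ only in an ending like _2 or _b are one class to them, and where a whole thing is asked for, a point or a joint stands for the part that bears it (a point fixed in the world has none). Each returns a list of dicts, best first, with "confidence" (0 to 1); they miss things now and then, are a little off and sometimes report something else, mostly with a low value. They report only what shows in the picture. A call takes as long as a camera call. They do not tell look-alikes from the thing itself.
- optics.regions_of(camera, label): "mask" (420x560 bool, what is visible of it).
- optics.pinpoint(camera, label): "at" ([x, y, z] in m, in world coordinates, good to about 4 mm: a listed point, or the origin of a listed thing).
The state is a dict: "time_s": time; "q": joint angles; "joint_velocities": joint speeds; "joint_efforts": joint torques, N m; "tool_pos": TCP position; "eef_rot": TCP orientation; "force": force on the tool from outside, world axes, zero at the start; "torque": the same for the moment, N m; "opening": opening from 0.0 (shut) to 1.0 (fully open); "finger_force": force on a finger pad.
Only numpy, scipy, OpenCV 4.12 (cv2) and the standard library are available. Lean on these libraries where they do the work, as an engineer would, in place of code of your own. Each camera call takes 0.05 s, during which the arm holds its last target. There are 200 camera calls.

TASK

Pack the repair caddy: put the black-and-yellow precision screwdriver, the blue marker pen, the black power brick and the red-labelled flux tin each into its own cut-out in the caddy's foam inserts, so that each lies flat on the yellow floor of the cut-out, the screwdriver's handle in the wide end of its cut-out. The screwdriver is heavy at the handle: carry it level. Leave the blue-handled screwdriver and the blue-labelled tin where they are.

Things in the scene. Friction and masses are not known exactly. Their poses are not given: they have to be found in the camera images.
- driver_balance (a point): BELONGS. Precision screwdriver lying flat, 125 mm long, 30 g. This point: its balance point, in the middle of the heavy handle, on its long axis, 8 mm above what it lies on. Own y runs along it towards the handle's end: black, yellow-striped handle 16 mm thick from y = -33 to +37 mm, steel blade 3 mm thick from y = -87 to -33 mm. Starts with the handle roughly towards the robot.
- marker: BELONGS. Blue marker pen lying flat, 118 mm long, 16 mm wide, 16 mm high to the grip, uniform. Origin: centre of its underside; own y along the pen. Either way round is right.
- brick: BELONGS. Black power supply brick without leads, 100 (own x) x 52 (own y) x 30 mm high, 0.21 kg. Origin: centre of its underside. Either way round is right.
- tin: BELONGS. Round white flux tin with a red label on its lid, 51 mm across, 23 mm high, lid fixed. Origin: centre of its underside.
- blue_tin: DOES NOT BELONG: leave alone. Round white tin of the same size (51 mm across, 23 mm high) with a plain blue label on its lid. Origin: centre of its underside.
- blue_driver: DOES NOT BELONG: leave alone. Larger screwdriver with a blue handle 28 mm thick, 210 mm long, lying flat between the caddy and the robot. Origin: middle of its length, on its underside; own y along it, handle towards +y.
- insert_driver: Foam with a keyhole cut-out for the precision screwdriver: handle part 36 mm wide, own x -70 to +16 mm; blade part 20 mm wide, x +16 to +70; 6 mm deep. driver_balance belongs at x = -25 mm, y = 0, handle towards -x (near the robot). Insert 150 (own x) x 76 x 10 mm; origin: centre of its underside, 5 mm above the bench, z up. Yellow floor 4 mm above origin.
- insert_marker: Foam with the long narrow rectangular cut-out for the marker, 134 (own x) x 34 mm, 6 mm deep, centred. Insert 150 (own x) x 76 x 10 mm; origin: centre of its underside, 5 mm above the bench, z up. Yellow floor 4 mm above origin.
- insert_brick: Foam with the large rectangular cut-out for the brick, 116 (own x) x 68 mm, 6 mm deep, centred. Insert 150 (own x) x 76 x 10 mm; origin: centre of its underside, 5 mm above the bench, z up. Yellow floor 4 mm above origin. The four inserts lie side by side, lengthwise away from the robot, 78 mm apart in any order, in a fixed grey caddy, rim 16 mm high.
- insert_tin: Foam with the round cut-out for the flux tin, 68 mm across, 6 mm deep, centred. Insert 150 (own x) x 76 x 10 mm; origin: centre of its underside, 5 mm above the bench, z up. Yellow floor 4 mm above origin.
There are look-alikes about, which are no part of the job. What is meant by the tin is not purple or turquoise, and is the smaller of those in its own colour.

How it is judged:
At the end, for the whole second after the job is handed in: Screwdriver (handle in the wide end), marker, brick and red-labelled tin lie in their own cut-outs: within 14 mm of the right point, under 3.5 mm above the yellow floor, flat within 0.15 rad, lengthwise within 0.26 rad, at rest; blue-handled screwdriver and blue-labelled tin within 20 mm of start (x of driver_balance in the frame of insert_driver between -0.039 and -0.011 m and y of driver_balance in the frame of insert_driver between -0.014 and 0.014 m and z of driver_balance in the frame of insert_driver between 0.009 and 0.0155 m and angle between the y axis of driver_balance and the x axis of insert_driver, either way round below 0.26 rad and angle between driver_balance's own y axis and vertical between 1.42 and 1.72 rad and horizontal distance between marker and insert_marker below 0.014 m and z of marker in the frame of insert_marker between 0.001 and 0.0075 m and linear speed of each of marker, brick, tin below 0.02 m/s and angle between the y axis of marker and the x axis of insert_marker, either way round below 0.26 rad and angle between each of marker, brick, tin's own z axis and vertical below 0.15 rad and horizontal distance between brick and insert_brick below 0.014 m and z of brick in the frame of insert_brick between 0.001 and 0.0075 m and angle between the x axis of brick and the x axis of insert_brick, either way round below 0.26 rad and horizontal distance between tin and insert_tin below 0.014 m and z of tin in the frame of insert_tin between 0.001 and 0.0075 m and distance of each of blue_driver, blue_tin from where it was at the start of the episode below 0.02 m); the robot touches nothing.
It fails at once if the blue-handled screwdriver is moved more than 20 mm (distance of blue_driver from where it was at the start of the episode above 0.02 m).
It fails at once if the blue-labelled tin is moved more than 20 mm (distance of blue_tin from where it was at the start of the episode above 0.02 m).
It fails at once if the precision screwdriver is carried more than 0.4 rad from level (angle between driver_balance's own y axis and vertical below 1.17 rad or angle between driver_balance's own y axis and vertical above 1.97 rad).
It also fails if it takes over 102 s, if anything falls off the work surface, if the arm or the gripper's body presses on something with over 40 N, if the wrist force passes 120 N, or if a joint passes its speed limit or range.

## Working session

There is one attempt and no reset: what is moved stays moved. The work goes in short steps, Python scripts to look and compute and a tool call to move; the robot and the scene stay as the last step left them, time stands still between calls to the robot, and variables do not carry over. Pictures are saved under pics/ and viewed, at most 14 in all, crops included, and the job is handed in when it is done.

Besides the shell and the picture viewer there is one more tool, called after "Emit:" in YAML: its name, and indented under it one key for each argument. carry_out: Moves the arm, as the interface text tells. Its arguments: {"type":"object","properties":{"steps":{"type":"array"},"force":{"type":"number"}},"required":["steps"]}

```bash
ls; mkdir -p pics
cat > h.py <<'E'
import numpy as np, cv2
from rig import read_state, optics, env
from scipy.spatial.transform import Rotation as R
def cap(n,f=None):
    p,d=optics.capture(n)
    if f: cv2.imwrite('pics/'+f,p[:,:,::-1])
    return p,d
def world(n,d):
    c=optics.camera_params(n);h,w=d.shape
    u,v=np.meshgrid(np.arange(w),np.arange(h))
    K=np.array([[c['fx'],0,c['cx']],[0,c['fy'],c['cy']],[0,0,1]])
    q=cv2.undistortPoints(np.stack([u,v],-1).reshape(-1,1,2).astype(np.float64),K,np.array(c['dist_coeffs'])).reshape(h,w,2)
    P=np.stack([q[...,0]*d,-q[...,1]*d,-d,np.ones_like(d)],-1)
    W=P@np.linalg.inv(np.array(c['view'])).T
    W=W[...,:3]; W[d==0]=np.nan
    return W
def proj(n,p):
    c=optics.camera_params(n); q=np.array(c['view'])@np.append(p,1)
    K=np.array([[c['fx'],0,c['cx']],[0,c['fy'],c['cy']],[0,0,1]])
    return cv2.projectPoints(np.array([[q[0],-q[1],-q[2]]]),np.zeros(3),np.zeros(3),K,np.array(c['dist_coeffs']))[0].ravel()
E
python3 - <<'E'
from h import *
s=read_state(); print({k:np.round(v,3) for k,v in s.items()})
names="driver_balance marker brick tin blue_tin blue_driver insert_driver insert_marker insert_brick insert_tin".split()
for c in ['top','side']:
    p,d=cap(c,c+'0.png'); print(c,np.round(np.linalg.inv(np.array(optics.camera_params(c)['view'])),2).tolist())
    np.savez(c+'0.npz',p=p,W=world(c,d))
    for n in names:
        print(n,[(np.round(r['at'],3).tolist(),round(r['confidence'],2)) for r in optics.pinpoint(c,n)[:4]])
E
```

```text
pics
{'time_s': np.float64(0.0), 'q': array([ 1.145,  0.399,  0.045,  1.538, -0.019,  1.207, -0.051]), 'joint_velocities': array([ 0.001,  0.001, -0.   ,  0.   ,  0.   ,  0.001, -0.001]), 'joint_efforts': array([-0.0000e+00, -4.7512e+01,  1.3650e+00, -2.5422e+01,  1.2000e-02,
        9.0000e-03, -0.0000e+00]), 'tool_pos': array([ 0.208, -0.615,  0.23 ]), 'eef_rot': array([-0.001,  0.987,  0.163, -0.   ]), 'force': array([0.298, 0.243, 0.594]), 'torque': array([0.037, 0.049, 0.014]), 'finger_force': np.float64(0.0), 'opening': np.float64(1.0)}
top [[0.02, 1.0, -0.06, 0.39], [-1.0, 0.02, 0.0, -0.01], [0.0, 0.06, 1.0, 1.27], [0.0, 0.0, 0.0, 1.0]]
driver_balance [([0.43, -0.071, 0.008], 0.49)]
marker [([0.606, -0.199, 0.004], 0.53)]
brick [([0.447, -0.199, -0.003], 0.69)]
tin [([0.394, -0.436, -0.002], 0.63), ([0.492, -0.454, -0.002], 0.61), ([0.538, -0.313, -0.002], 0.55), ([0.45, -0.348, -0.002], 0.5)]
blue_tin []
blue_driver [([0.382, 0.249, 0.004], 0.56)]
insert_driver [([0.525, 0.161, 0.005], 0.85)]
insert_marker []
insert_brick [([0.531, 0.25, 0.006], 0.86)]
insert_tin [([0.536, 0.4, 0.006], 0.63)]
side [[1.0, 0.06, -0.07, 0.37], [-0.1, 0.59, -0.8, -1.36], [-0.01, 0.81, 0.59, 1.04], [0.0, 0.0, 0.0, 1.0]]
driver_balance [([0.428, -0.072, 0.008], 0.56)]
marker [([0.533, 0.319, 0.002], 0.71), ([0.608, -0.194, -0.001], 0.59)]
brick [([0.452, -0.196, 0.0], 0.93)]
tin [([0.448, -0.351, 0.0], 0.69), ([0.536, -0.311, 0.002], 0.69), ([0.397, -0.434, 0.002], 0.62), ([0.493, -0.454, 0.002], 0.49)]
blue_tin [([0.608, -0.064, -0.0], 0.65), ([0.532, 0.241, 0.005], 0.19)]
blue_driver [([0.38, 0.25, 0.003], 0.69)]
insert_driver [([0.522, 0.167, 0.007], 0.61)]
insert_marker [([0.534, 0.321, 0.005], 0.91)]
insert_brick [([0.533, 0.24, 0.006], 0.6)]
insert_tin [([0.537, 0.392, 0.003], 0.75), ([0.53, 0.241, 0.004], 0.59), ([0.521, 0.166, 0.001], 0.28)]
```

View pics/top0.png

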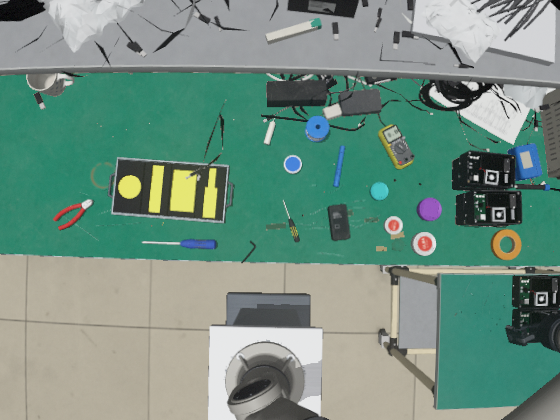

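View pics/side0.png

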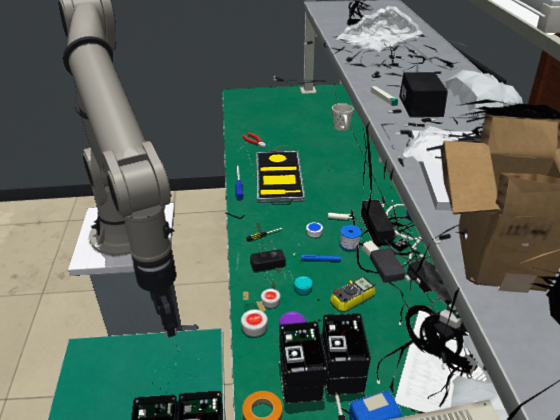

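The top picture shows the caddy at (115-230, 158-222), with round, slot, brick and keyhole cut-outs from left to right. The precision driver is at (291,222), the brick at (339,222), and the marker at (340,165). The smaller red tin is at (393,226), with a larger red look-alike at (424,243). The blue tin is at (292,164). Next I measure these precisely.

Run:
```python
from h import *
for c in ['top','side']:
    z=np.load(c+'0.npz');p,W=z['p'],z['W']
    hsv=cv2.cvtColor(p,cv2.COLOR_RGB2HSV);H,S,V=[hsv[...,i].astype(int) for i in range(3)]
    x,y,zz=W[...,0],W[...,1],W[...,2]
    bench=(x>.36)&(x<.7)&(y>-.5)&(y<.46)
    print(c)
    def comp(m,nm,mina=15):
        n,l,st,ce=cv2.connectedComponentsWithStats(m.astype(np.uint8))
        for i in range(1,n):
            if st[i,4]<mina: continue
            k=l==i; P=W[k][:,:2].astype(np.float32)
            r=cv2.minAreaRect(P); print(nm,'px',np.round(ce[i]),st[i,4],'rectc',np.round(r[0],4),'size',np.round(r[1],3),'ang',round(r[2],1),'mean',np.round(P.mean(0),4),'z',np.round(np.nanpercentile(W[k][:,2],[5,50,95]),4))
    comp(bench&(H>22)&(H<35)&(S>150)&(V>120),'yellow')
    comp(bench&((H>95)&(H<125))&(S>120)&(V>60),'blue')
    comp(bench&((H<8)|(H>172))&(S>120)&(V>100),'red')
    comp(bench&(S<60)&(V>170)&(y<.0),'white')
    comp(bench&(zz>.006)&(y<.02)&(y>-.4)&(x<.66),'high')
    for n in ['insert_driver','insert_marker','insert_brick','insert_tin']:
        pass
```

```text
top
blue px [317. 134.] 150 rectc [ 0.6893 -0.1297] size [0.061 0.021] ang 89.8 mean [ 0.6904 -0.13  ] z [0.0014 0.0483 0.0532]
blue px [339. 166.] 221 rectc [ 0.6099 -0.1967] size [0.015 0.12 ] ang 80.8 mean [ 0.6073 -0.1956] z [-0.0004  0.0131  0.0178]
blue px [292. 164.] 153 rectc [ 0.6101 -0.0643] size [0.038 0.036] ang 1.2 mean [ 0.6097 -0.0638] z [0.0178 0.0224 0.0271]
blue px [198. 244.] 284 rectc [0.3801 0.1945] size [0.025 0.099] ang 1.5 mean [0.3799 0.1915] z [0.0156 0.0235 0.0288]
red px [393. 225.] 64 rectc [ 0.4445 -0.3504] size [0.026 0.027] ang 40.4 mean [ 0.4455 -0.3499] z [0.0184 0.0218 0.0257]
red px [425. 243.] 126 rectc [ 0.3955 -0.4378] size [0.036 0.038] ang 35.8 mean [ 0.3943 -0.4383] z [0.0256 0.0293 0.0333]
white px [392. 137.] 54 rectc [ 0.691  -0.3446] size [0.018 0.043] ang 1.0 mean [ 0.6926 -0.3423] z [0.0292 0.0329 0.0358]
white px [292. 164.] 81 rectc [ 0.6119 -0.0643] size [0.053 0.048] ang 2.0 mean [ 0.6097 -0.0644] z [-0.0006  0.0215  0.0262]
white px [286. 209.] 19 rectc [ 0.483  -0.0497] size [0.053 0.002] ang 20.7 mean [ 0.483  -0.0495] z [0.0022 
[... 3394 characters left out ...]
0726] size [0.09  0.021] ang 14.9 mean [ 0.4243 -0.0751] z [0.0073 0.0111 0.0159]
high px [267. 259.] 559 rectc [ 0.4469 -0.1991] size [0.099 0.06 ] ang 10.5 mean [ 0.4469 -0.2073] z [0.0094 0.0268 0.0312]
high px [319. 257.] 159 rectc [ 0.6036 -0.2011] size [0.025 0.11 ] ang 78.7 mean [ 0.601  -0.2006] z [0.0069 0.0113 0.0175]
high px [303. 284.] 244 rectc [ 0.5372 -0.313 ] size [0.054 0.049] ang 86.0 mean [ 0.5371 -0.3166] z [0.0096 0.02   0.0245]
high px [341. 295.] 290 rectc [ 0.6321 -0.3722] size [0.057 0.055] ang 1.8 mean [ 0.6327 -0.3784] z [0.0112 0.0309 0.0379]
high px [270. 297.] 259 rectc [ 0.4425 -0.3534] size [0.054 0.049] ang 86.3 mean [ 0.4421 -0.3568] z [0.0097 0.0201 0.024 ]
```

```bash
cat >> h.py <<'E'
def go(x,y,z,psi,pose=None):
    """tool-frame shifts (0.1 m) and turn (pi) from current pose to target; psi=yaw of tool x in deg"""
    s=read_state(); p=np.array(s['tool_pos']); w,a,b,c=s['eef_rot']
    M=R.from_quat([a,b,c,w]).as_matrix()
    cur=np.degrees(np.arctan2(M[1,0],M[0,0]))
    d=M.T@(np.array([x,y,z])-p)/.1
    t=-((psi-cur+180)%360-180)/180
    print('t',round(float(s['time_s']),2),'p',np.round(p,4),'psi',round(cur,2),'tilt',np.round(M[:,2],3),'open',round(float(s['opening']),3),'ff',np.round(s['finger_force'],1),'F',np.round(s['force'],1)); print('shift',np.round(d,3),'turn',round(t,4))
E
python3 - <<'E'
from h import *
z=np.load('top0.npz');p,W=z['p'],z['W']
hsv=cv2.cvtColor(p,cv2.COLOR_RGB2HSV);print(hsv[187,130],hsv[190,183],W[187,130])
x,y=W[...,0],W[...,1]
m=(x>.4)&(x<.65)&(y>.1)&(y<.46)&(hsv[...,0]>20)&(hsv[...,0]<36)&(hsv[...,1]>90)&(hsv[...,2]>120)
n,l,st,ce=cv2.connectedComponentsWithStats(m.astype(np.uint8))
for i in range(1,n):
    if st[i,4]<15: continue
    P=W[l==i][:,:2].astype(np.float32);r=cv2.minAreaRect(P)
    print(np.round(ce[i]),st[i,4],np.round(r[0],4),np.round(r[1],3),round(r[2],1),np.round(P.mean(0),4),np.nanmedian(W[l==i][:,2]))
go(.445,-.350,.12,20)
E
```

```text
[ 30 131 230] [ 31 126 232] [0.53530177 0.39600348 0.00839618]
[156. 189.] 548 [0.5323 0.3204] [0.036 0.136] 86.8 [0.5323 0.321 ] 0.008289909828723019
[183. 191.] 974 [0.5267 0.204 ] [0.145 0.118] 87.5 [0.5259 0.2425] 0.008541931397040958
[210. 196.] 531 [0.5235 0.1642] [0.037 0.141] 86.9 [0.5154 0.165 ] 0.008442280274596703
[129. 187.] 434 [0.5367 0.3989] [0.067 0.066] 0.4 [0.5366 0.3983] 0.008345492159018253
t 1.1 p [ 0.2087 -0.6156  0.2313] psi 18.73 tilt [ 0. -0. -1.] open 0.996 ff 0.0 F [ 0.9 -1.  -0.2]
shift [ 3.091 -1.757  1.113] turn -0.007
```

Emit:
carry_out:
  steps:
    - [0.4, -0.22, 0, 0, 0.15]
    - [0.8, -0.44, 0, 0, 0.15]
    - [0.8, -0.44, 0, 0, 0.15]
  force: 40

```text
time_s: 1.4
tool_pos: [0.2777, -0.5427, 0.2315]
eef_rot: [-0.001, 0.986, 0.168, 0.003]
force: [0.6, 0.0, 0.7]
opening: 0.848
finger_force: 0.0
```

Emit:
carry_out:
  steps:
    - [0.4, -0.22, 0, 0, 0.15]
    - [0.8, -0.44, 0, 0, 0.15]
    - [0.8, -0.44, 0, 0, 0.15]

```text
time_s: 1.7
tool_pos: [0.3388, -0.4748, 0.2316]
eef_rot: [-0.001, 0.986, 0.169, 0.002]
force: [0.5, -0.2, -0.6]
opening: 0.851
finger_force: 0.0
```

Emit:
carry_out:
  steps:
    - [0.4, -0.22, 0.2, 0, 0.15]
    - [0.8, -0.44, 0.4, 0, 0.15]
    - [0.8, -0.44, 0.4, 0, 0.15]

```text
time_s: 2.0
tool_pos: [0.3983, -0.4057, 0.1887]
eef_rot: [-0.004, 0.986, 0.169, 0.0]
force: [-0.2, 0.7, 0.3]
opening: 0.852
finger_force: 0.0
```

Emit:
carry_out:
  steps:
    - [0.35, -0.22, 0.35, 0, 0.15]
    - [0.69, -0.44, 0.7, -0.007, 0.15]
    - [0.69, -0.44, 0.7, -0.007, 0.15]
    - [0.69, -0.44, 0.7, -0.007, 0.15]

```text
time_s: 2.4
tool_pos: [0.4451, -0.3478, 0.1201]
eef_rot: [-0.001, 0.984, 0.175, -0.001]
force: [0.3, -0.6, 0.9]
opening: 0.85
finger_force: 0.0
```

Run:
```python
from h import *
go(.444,-.350,.002,20)
```

```text
t 2.4 p [ 0.4451 -0.3478  0.1201] psi 20.21 tilt [-0.002  0.002 -1.   ] open 0.85 ff 0.0 F [ 0.3 -0.6  0.9]
shift [-0.017  0.019  1.181] turn 0.0012
```

Emit:
carry_out:
  steps:
    - [-0.017, 0.019, 0.3, 0, 0.15]
    - [-0.017, 0.019, 0.7, 0, 0.15]
    - [-0.017, 0.019, 0.9, 0, 0.15]

```text
time_s: 2.7
tool_pos: [0.4418, -0.354, 0.03]
eef_rot: [0.0, 0.985, 0.172, -0.001]
force: [-1.4, -0.0, -0.7]
opening: 0.852
finger_force: 0.0
```

Emit:
carry_out:
  steps:
    - [0, 0, 0.2, 0, 0.15]
    - [0, 0, 0.28, 0, 0.15]
    - [0, 0, 0.28, 0, 0.15]
    - [0, 0, 0.28, 0, 0.6]
    - [0, 0, 0.28, 0, 0.6]
    - [0, 0, 0.28, 0, 0.6]
    - [0, 0, 0.28, 0, 0.6]
    - [0, 0, 0.28, 0, 0.6]

```text
time_s: 3.5
tool_pos: [0.445, -0.3534, 0.0051]
eef_rot: [0.001, 0.985, 0.173, 0.001]
force: [0.2, -0.7, 6.8]
opening: 0.58
finger_force: 42.2
```

Emit:
carry_out:
  steps:
    - [0, 0, -0.3, 0, 0.65]
    - [0, 0, -0.7, 0.04, 0.65]
    - [0, 0, -1, 0.08, 0.65]
    - [0, 0, -1, 0.128, 0.65]
    - [0, 0, -1, 0.128, 0.65]
    - [0, 0, -1, 0.128, 0.65]

```text
time_s: 4.1
tool_pos: [0.4434, -0.3515, 0.1029]
eef_rot: [-0.0, 1.0, -0.025, -0.001]
force: [1.3, -0.8, -1.3]
opening: 0.578
finger_force: 41.9
```

Emit:
carry_out:
  steps:
    - [0.03, -0.47, 0, 0, 0.65]
    - [0.06, -0.94, 0, 0, 0.65]
    - [0.06, -0.94, 0, 0, 0.65]

```text
time_s: 4.4
tool_pos: [0.4554, -0.2504, 0.1019]
eef_rot: [-0.003, 1.0, -0.02, -0.001]
force: [0.9, 0.2, -0.9]
opening: 0.581
finger_force: 42.0
```

Emit:
carry_out:
  steps:
    - [0.03, -0.47, 0, 0, 0.65]
    - [0.06, -0.94, 0, 0, 0.65]
    - [0.06, -0.94, 0, 0, 0.65]

```text
time_s: 4.7
tool_pos: [0.4663, -0.1576, 0.1024]
eef_rot: [-0.002, 1.0, -0.02, -0.001]
force: [0.2, 0.8, -1.8]
opening: 0.58
finger_force: 42.1
```

Emit:
carry_out:
  steps:
    - [0.03, -0.47, 0, 0, 0.65]
    - [0.06, -0.94, 0, 0, 0.65]
    - [0.06, -0.94, 0, 0, 0.65]

```text
time_s: 5.0
tool_pos: [0.4774, -0.0646, 0.1028]
eef_rot: [-0.002, 1.0, -0.02, -0.0]
force: [0.4, 0.2, -0.8]
opening: 0.578
finger_force: 42.1
```

Emit:
carry_out:
  steps:
    - [0.03, -0.47, 0, 0, 0.65]
    - [0.06, -0.94, 0, 0, 0.65]
    - [0.06, -0.94, 0, 0, 0.65]
    - [0.06, -0.94, 0, 0, 0.65]

```text
time_s: 5.4
tool_pos: [0.4875, 0.0224, 0.1027]
eef_rot: [0.0, 1.0, -0.025, -0.001]
force: [-0.1, -1.3, -0.7]
opening: 0.578
finger_force: 42.2
```

Run:
```python
from h import *
go(.5367,.3985,.1,-3.2)
```

```text
t 5.4 p [0.4875 0.0224 0.1027] psi -2.81 tilt [-0.001 -0.    -1.   ] open 0.578 ff 42.2 F [-0.1 -1.3 -0.7]
shift [ 0.307 -3.781  0.024] turn 0.0022
```

Emit:
carry_out:
  steps:
    - [0.04, -0.47, 0, 0, 0.65]
    - [0.08, -0.945, 0, 0.002, 0.65]
    - [0.08, -0.945, 0, 0.002, 0.65]

```text
time_s: 5.7
tool_pos: [0.5017, 0.1218, 0.1035]
eef_rot: [-0.002, 1.0, -0.026, 0.001]
force: [-0.0, 0.7, -1.0]
opening: 0.579
finger_force: 42.2
```

Emit:
carry_out:
  steps:
    - [0.04, -0.47, 0, 0, 0.65]
    - [0.08, -0.945, 0, 0, 0.65]
    - [0.08, -0.945, 0, 0, 0.65]

```text
time_s: 6.0
tool_pos: [0.515, 0.2162, 0.1035]
eef_rot: [-0.003, 1.0, -0.026, 0.001]
force: [-0.6, -0.2, -1.6]
opening: 0.582
finger_force: 42.2
```

Emit:
carry_out:
  steps:
    - [0.04, -0.47, 0, 0, 0.65]
    - [0.08, -0.945, 0, 0, 0.65]
    - [0.08, -0.945, 0, 0, 0.65]

```text
time_s: 6.3
tool_pos: [0.5279, 0.3104, 0.1033]
eef_rot: [-0.003, 1.0, -0.026, 0.0]
force: [-1.5, -0.3, -0.5]
opening: 0.58
finger_force: 42.3
```

Emit:
carry_out:
  steps:
    - [0.04, -0.47, 0, 0, 0.65]
    - [0.07, -0.945, 0, 0, 0.65]
    - [0.07, -0.945, 0, 0, 0.65]
    - [0.07, -0.945, 0, 0, 0.65]
    - [0.07, -0.945, 0, 0, 0.65]

```text
time_s: 6.8
tool_pos: [0.5417, 0.3943, 0.1024]
eef_rot: [0.002, 1.0, -0.031, -0.0]
force: [0.3, -0.8, -0.8]
opening: 0.578
finger_force: 42.3
```

Run:
```python
from h import *
go(.5367,.3985,.014,-3.2)
for n in ['top','side']:
    p,d=cap(n,n+'1.png')
    q=proj(n,[.5367,.3985,.05]).astype(int);print(q)
    k=p[max(q[1]-70,0):q[1]+70,max(q[0]-90,0):q[0]+90]
    cv2.imwrite('pics/c1'+n+'.png',cv2.resize(k,None,fx=4,fy=4)[:,:,::-1])
a,b=[cv2.resize(cv2.imread('pics/c1%s.png'%n),(400,320)) for n in('top','side')]
cv2.imwrite('pics/c1.png',np.hstack([a,b]))
```

```text
t 6.8 p [0.5417 0.3943 0.1024] psi -3.54 tilt [-0.001 -0.003 -1.   ] open 0.578 ff 42.3 F [ 0.3 -0.8 -0.8]
shift [-0.053 -0.042  0.884] turn -0.0019
[124 184]
[277 148]
```

View pics/c1.png

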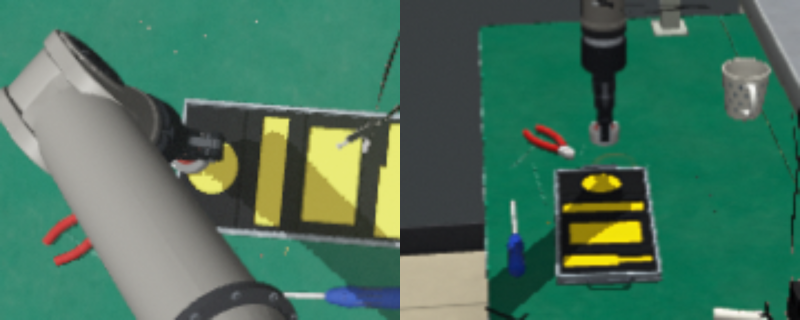

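The tin hangs level above the caddy, about 5 mm off target, and its round cut-out is clear. I lower it with that correction.

Emit:
carry_out:
  steps:
    - [-0.03, -0.02, 0.3, 0, 0.65]
    - [-0.05, -0.04, 0.6, 0, 0.65]
    - [-0.05, -0.04, 0.75, 0, 0.65]
    - [-0.05, -0.04, 0.82, 0, 0.65]
    - [-0.05, -0.04, 0.87, 0, 0.65]
    - [-0.05, -0.04, 0.87, 0, 0.65]
    - [-0.05, -0.04, 0.87, 0, 0.65]

```text
time_s: 7.6
tool_pos: [0.5368, 0.4024, 0.0174]
eef_rot: [-0.001, 1.0, -0.03, 0.001]
force: [0.2, -0.1, -0.6]
opening: 0.576
finger_force: 42.3
```

Emit:
carry_out:
  steps:
    - [0, 0, 0, 0, 0.25]
    - [0, 0, 0, 0, 0.25]
    - [0, 0, 0, 0, 0.25]
    - [0, 0, 0, 0, 0.25]

```text
time_s: 8.0
tool_pos: [0.5361, 0.4021, 0.0166]
eef_rot: [-0.0, 1.0, -0.03, 0.0]
force: [-0.1, -0.2, 0.3]
opening: 0.753
finger_force: 0.0
```

Emit:
carry_out:
  steps:
    - [0, 0, -0.2, 0, 0.25]
    - [0, 0, -0.6, 0, 0.25]
    - [0, 0, -1, 0, 0.25]
    - [0, 0, -1, 0, 0.25]

```text
time_s: 8.4
tool_pos: [0.5394, 0.4052, 0.1232]
eef_rot: [-0.004, 1.0, -0.03, 0.005]
force: [1.2, 0.9, 0.1]
opening: 0.752
finger_force: 0.0
```

Run:
```python
from h import *
go(.449,-.197,.12,8.5)
```

```text
t 8.4 p [0.5394 0.4052 0.1232] psi -3.43 tilt [ 0.01   0.008 -1.   ] open 0.752 ff 0.0 F [1.2 0.9 0.1]
shift [-0.543  6.065 -0.024] turn -0.0663
```

Emit:
carry_out:
  steps:
    - [-0.04, 0.47, 0, 0, 0.1]
    - [-0.08, 0.94, 0, 0, 0.1]
    - [-0.08, 0.94, 0, 0, 0.1]

```text
time_s: 8.7
tool_pos: [0.5224, 0.2992, 0.1149]
eef_rot: [0.004, 0.999, -0.034, -0.001]
force: [1.5, -1.2, -0.3]
opening: 0.9
finger_force: 0.0
```

Emit:
carry_out:
  steps:
    - [-0.04, 0.47, 0, 0, 0.1]
    - [-0.08, 0.94, 0, 0, 0.1]
    - [-0.08, 0.94, 0, 0, 0.1]

```text
time_s: 9.0
tool_pos: [0.5082, 0.2064, 0.1151]
eef_rot: [0.004, 0.999, -0.035, -0.001]
force: [-0.3, 0.1, -0.3]
opening: 0.901
finger_force: 0.0
```

Emit:
carry_out:
  steps:
    - [-0.04, 0.47, 0, 0, 0.1]
    - [-0.08, 0.94, 0, 0, 0.1]
    - [-0.08, 0.94, 0, 0, 0.1]

```text
time_s: 9.3
tool_pos: [0.4942, 0.1141, 0.1154]
eef_rot: [0.003, 0.999, -0.035, -0.001]
force: [0.7, 0.2, -0.5]
opening: 0.901
finger_force: 0.0
```

Emit:
carry_out:
  steps:
    - [-0.04, 0.47, 0, 0, 0.1]
    - [-0.08, 0.94, 0, 0, 0.1]
    - [-0.08, 0.94, 0, 0, 0.1]

```text
time_s: 9.6
tool_pos: [0.4804, 0.0217, 0.1157]
eef_rot: [0.002, 0.999, -0.035, -0.001]
force: [0.4, -0.4, -0.5]
opening: 0.899
finger_force: 0.0
```

Emit:
carry_out:
  steps:
    - [-0.04, 0.47, 0, 0, 0.1]
    - [-0.08, 0.94, 0, 0, 0.1]
    - [-0.08, 0.94, 0, 0, 0.1]

```text
time_s: 9.9
tool_pos: [0.4669, -0.071, 0.116]
eef_rot: [0.002, 0.999, -0.035, -0.001]
force: [-0.3, 0.4, -0.4]
opening: 0.898
finger_force: 0.0
```

Emit:
carry_out:
  steps:
    - [-0.04, 0.47, 0, 0, 0.1]
    - [-0.08, 0.94, 0, 0, 0.1]
    - [-0.08, 0.94, 0, 0, 0.1]
    - [-0.08, 0.94, 0, 0, 0.1]
    - [-0.08, 0.94, 0, 0, 0.1]

```text
time_s: 10.4
tool_pos: [0.4551, -0.1564, 0.1162]
eef_rot: [-0.0, 1.0, -0.029, 0.0]
force: [0.1, 0.3, -0.8]
opening: 0.902
finger_force: 0.0
```

Run:
```python
from h import *
go(.450,-.197,.02,8.5)
p,d=cap('top','top2.png'); W=world('top',d)
hsv=cv2.cvtColor(p,cv2.COLOR_RGB2HSV); x,y,zz=[W[...,i] for i in range(3)]
m=(x>.45)&(x<.62)&(y>.33)&(y<.46)&(zz>.018)
P=W[m]; print('tin in caddy',m.sum(),cv2.minAreaRect(P[:,:2].astype(np.float32)),np.percentile(P[:,2],[5,50,95]))
cv2.imwrite('pics/c2.png',cv2.resize(p[130:260,90:290],None,fx=4,fy=4)[:,:,::-1])
```

```text
t 10.4 p [ 0.4551 -0.1564  0.1162] psi -3.29 tilt [ 0.     0.001 -1.   ] open 0.902 ff 0.0 F [ 0.1  0.3 -0.8]
shift [-0.028  0.409  0.961] turn -0.0655
tin in caddy 378 ((0.5372101068496704, 0.39397597312927246), (0.12374131381511688, 0.1609872579574585), 86.51652526855469) [0.01813182 0.02960574 0.03484172]
```

View pics/c2.png

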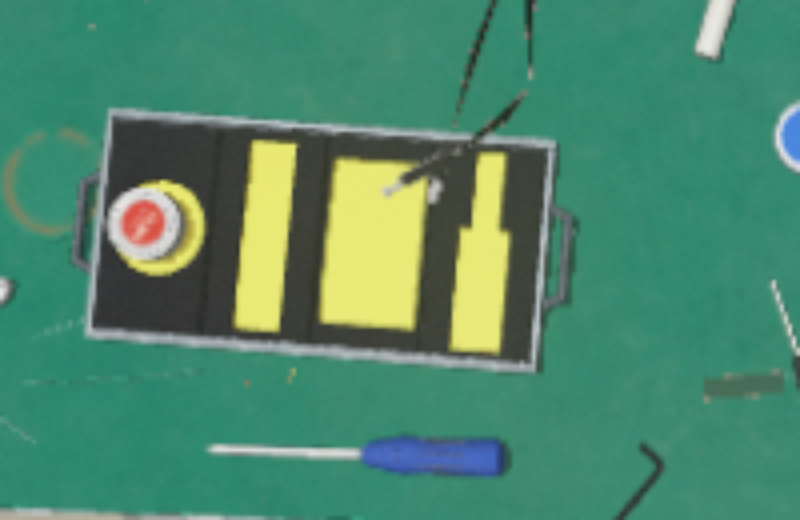

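The tin sits left of centre in the round cut-out, at crop (145,220) against the pocket at (165,228). Some of that offset is parallax. A black lead with a metal tip shows over the brick pocket at (390,188). I check the heights of both.

Run:
```python
from h import *
z=np.load('top0.npz');p0,W0=z['p'],z['W']
p,d=cap('top'); W=world('top',d)
hsv=cv2.cvtColor(p,cv2.COLOR_RGB2HSV).astype(int)
r=np.zeros(d.shape,bool); r[150:225,100:150]=1
red=r&((hsv[...,0]<8)|(hsv[...,0]>172))&(hsv[...,1]>120)
print('red',np.nanmean(W[red],0))
m=r&(W[...,2]>.024)&(W[...,1]>.34)&(hsv[...,2]>120)
P=W[m];print(m.sum(),cv2.minAreaRect(P[:,:2].astype(np.float32)),P.mean(0),np.percentile(P[:,2],[5,50,95]))
# lead heights
h=np.zeros(d.shape,bool);h[120:185,180:230]=1
k=h&(W[...,2]>.03); print('lead',k.sum(),[(v,u,np.round(W[v,u],3).tolist()) for v,u in np.argwhere(k)[::12]])
p,d=cap('side'); W=world('side',d);hsv=cv2.cvtColor(p,cv2.COLOR_RGB2HSV).astype(int)
m=(W[...,1]>.34)&(W[...,1]<.45)&(W[...,0]>.46)&(W[...,0]<.6)&((hsv[...,0]<8)|(hsv[...,0]>172))&(hsv[...,1]>120)
print('side red',m.sum(),np.nanmean(W[m],0))
```

```text
red [0.53825377 0.40191465 0.03126707]
256 ((0.5375524163246155, 0.4016614854335785), (0.052409570664167404, 0.047918230295181274), 29.081375122070312) [0.53686519 0.40125436 0.03102233] [0.0269541  0.0310577  0.03524233]
lead 295 [(np.int64(120), np.int64(216), [0.614, 0.097, 0.446]), (np.int64(122), np.int64(220), [0.611, 0.089, 0.445]), (np.int64(124), np.int64(222), [0.606, 0.085, 0.447]), (np.int64(126), np.int64(223), [0.604, 0.084, 0.444]), (np.int64(128), np.int64(223), [0.6, 0.083, 0.444]), (np.int64(131), np.int64(213), [0.594, 0.102, 0.444]), (np.int64(134), np.int64(211), [0.588, 0.106, 0.443]), (np.int64(137), np.int64(209), [0.583, 0.109, 0.441]), (np.int64(139), np.int64(222), [0.579, 0.085, 0.443]), (np.int64(143), np.int64(207), [0.572, 0.113, 0.439]), (np.int64(146), np.int64(208), [0.565, 0.111, 0.442]), (np.int64(150), np.int64(206), [0.558, 0.114, 0.441]), (np.int64(155), np.int64(205), [0.548, 0.115, 0.442]), (np.int64(158), np.int64(215), [0.542, 0.096, 0.445]), (np.int64(160), np.int64(216), [0.539, 0.094, 0.445]), (np.int64(163), np.int64(210), [0.533, 0.105, 0.445]), (np.int64(166), np.int64(200), [0.527, 0.124, 0.443]), (np.int64(168), np.int64(201), [0.523, 0.122, 0.443]), (np.int64(170), np.int64(199), [0.519, 0.125, 0.446]), (np.int64(172), np.int64(193), [0.515, 0.136, 0.446]), (np.int64(173), np.int64(193), [0.513, 0.136, 0.445]), (np.int64(174), np.int64(192), [0.511, 0.138, 0.447]), (np.int64(175), np.int64(192), [0.509, 0.137, 0.447]), (np.int64(176), np.int64(199), [0.508, 0.125, 0.443]), (np.int64(178), np.int64(197), [0.504, 0.128, 0.445])]
side red 2 [0.54788201 0.40092056 0.02996893]
```

Emit:
carry_out:
  steps:
    - [-0.03, 0.2, 0, -0.03, 0.1]
    - [-0.03, 0.41, 0.1, -0.065, 0.1]
    - [-0.03, 0.41, 0.3, -0.065, 0.1]
    - [-0.03, 0.41, 0.3, -0.065, 0.1]
    - [-0.03, 0.41, 0.3, -0.065, 0.1]
  force: 70

```text
time_s: 11.05
tool_pos: [0.4491, -0.1979, 0.0863]
eef_rot: [-0.0, 0.997, 0.073, -0.0]
force: [0.5, -0.7, -0.5]
opening: 0.9
finger_force: 0.0
```

Run:
```python
from h import *
go(.450,-.197,.008,8.5)
```

```text
t 11.05 p [ 0.4491 -0.1979  0.0863] psi 8.37 tilt [-0.001  0.001 -1.   ] open 0.9 ff 0.0 F [ 0.5 -0.7 -0.5]
shift [ 0.01  -0.007  0.783] turn -0.0007
```

Emit:
carry_out:
  steps:
    - [0, 0, 0.3, 0, 0.1]
    - [0, 0, 0.6, 0, 0.1]
    - [0, 0, 0.78, 0, 0.1]
    - [0, 0, 0.78, 0, 0.1]
    - [0, 0, 0.78, 0, 0.65]
    - [0, 0, 0.78, 0, 0.65]
    - [0, 0, 0.78, 0, 0.65]
    - [0, 0, 0.78, 0, 0.65]
    - [0, 0, 0.78, 0, 0.65]
    - [0, 0, 0.78, 0, 0.65]

```text
time_s: 12.05
tool_pos: [0.4509, -0.1992, 0.0102]
eef_rot: [0.001, 0.997, 0.072, 0.002]
force: [-0.5, 0.6, 6.7]
opening: 0.589
finger_force: 74.7
```

Emit:
carry_out:
  steps:
    - [0, 0, -0.2, 0, 0.65]
    - [0, 0, -0.5, 0, 0.65]
    - [0, 0, -0.9, 0.03, 0.65]
    - [0, 0, -0.9, 0.065, 0.65]
    - [0, 0, -0.9, 0.065, 0.65]
    - [0, 0, -0.9, 0.065, 0.65]

```text
time_s: 12.65
tool_pos: [0.4483, -0.1987, 0.0981]
eef_rot: [-0.0, 1.0, -0.029, -0.0]
force: [-0.7, -0.1, -2.8]
opening: 0.591
finger_force: 73.7
```

Run:
```python
from h import *
go(.5278,.2430,.1,-3.2)
p,d=cap('side');cv2.imwrite('pics/c3.png',cv2.resize(p[180:320,190:350],None,fx=4,fy=4)[:,:,::-1])
```

```text
t 12.65 p [ 0.4483 -0.1987  0.0981] psi -3.28 tilt [-0.001  0.    -1.   ] open 0.591 ff 73.7 F [-0.7 -0.1 -2.8]
shift [ 0.541 -4.455 -0.019] turn -0.0004
```

View pics/c3.png

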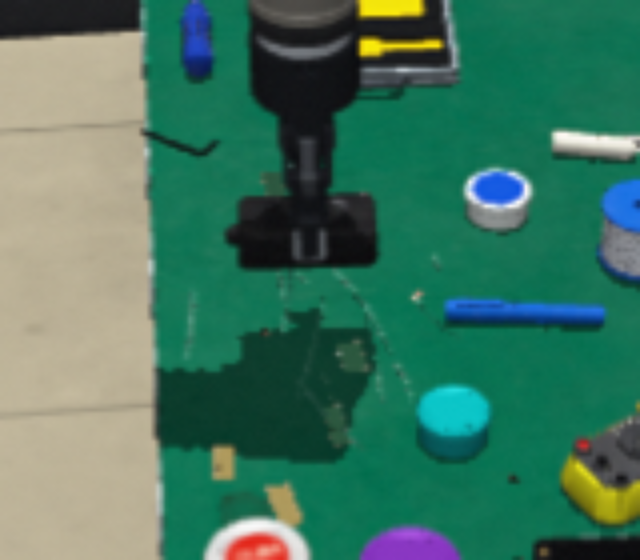

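The brick is held level across its middle at crop (310,230). I carry it over.

Emit:
carry_out:
  steps:
    - [0.05, -0.44, 0, 0, 0.65]
    - [0.11, -0.89, 0, 0, 0.65]
    - [0.11, -0.89, 0, 0, 0.65]

```text
time_s: 13.0
tool_pos: [0.466, -0.1036, 0.0975]
eef_rot: [-0.002, 1.0, -0.024, -0.001]
force: [0.8, 0.8, -2.2]
opening: 0.589
finger_force: 73.8
```

Emit:
carry_out:
  steps:
    - [0.05, -0.44, 0, 0, 0.65]
    - [0.11, -0.89, 0, 0, 0.65]
    - [0.11, -0.89, 0, 0, 0.65]

```text
time_s: 13.3
tool_pos: [0.4824, -0.0154, 0.0978]
eef_rot: [-0.002, 1.0, -0.024, 0.0]
force: [-0.6, 0.3, -2.7]
opening: 0.588
finger_force: 73.9
```

Emit:
carry_out:
  steps:
    - [0.05, -0.44, 0, 0, 0.65]
    - [0.11, -0.89, 0, 0, 0.65]
    - [0.11, -0.89, 0, 0, 0.65]

```text
time_s: 13.6
tool_pos: [0.4985, 0.0732, 0.098]
eef_rot: [-0.002, 1.0, -0.024, 0.0]
force: [-0.1, -0.9, -0.7]
opening: 0.593
finger_force: 74.0
```

Emit:
carry_out:
  steps:
    - [0.05, -0.44, 0, 0, 0.65]
    - [0.11, -0.89, 0, 0, 0.65]
    - [0.11, -0.89, 0, 0, 0.65]

```text
time_s: 13.9
tool_pos: [0.5144, 0.1618, 0.0981]
eef_rot: [-0.003, 1.0, -0.024, 0.0]
force: [0.1, -0.0, -1.5]
opening: 0.589
finger_force: 74.1
```

Emit:
carry_out:
  steps:
    - [0.05, -0.44, 0, 0, 0.65]
    - [0.11, -0.89, 0, 0, 0.65]
    - [0.11, -0.89, 0, 0, 0.65]
    - [0.11, -0.89, 0, 0, 0.65]
    - [0.11, -0.89, 0, 0, 0.65]

```text
time_s: 14.4
tool_pos: [0.53, 0.2399, 0.0972]
eef_rot: [0.001, 1.0, -0.03, -0.001]
force: [-0.2, -0.3, -2.6]
opening: 0.592
finger_force: 74.2
```

Run:
```python
from h import *
go(.5278,.2430,.02,-3.2)
```

```text
t 14.4 p [0.53   0.2399 0.0972] psi -3.45 tilt [-0.002 -0.002 -1.   ] open 0.592 ff 74.2 F [-0.2 -0.3 -2.6]
shift [-0.023 -0.032  0.772] turn -0.0014
```

Emit:
carry_out:
  steps:
    - [-0.02, -0.02, 0.3, 0, 0.65]
    - [-0.02, -0.02, 0.55, 0, 0.65]
    - [-0.02, -0.02, 0.68, 0, 0.65]
    - [-0.02, -0.02, 0.74, 0, 0.65]
    - [-0.02, -0.02, 0.77, 0, 0.65]
    - [-0.02, -0.02, 0.77, 0, 0.65]
    - [-0.02, -0.02, 0.77, 0, 0.65]

```text
time_s: 15.1
tool_pos: [0.5294, 0.2444, 0.0223]
eef_rot: [-0.0, 1.0, -0.03, 0.001]
force: [0.6, 0.9, -1.2]
opening: 0.594
finger_force: 74.2
```

Emit:
carry_out:
  steps:
    - [0, 0, 0, 0, 0.2]
    - [0, 0, 0, 0, 0.2]
    - [0, 0, 0, 0, 0.2]
    - [0, 0, 0, 0, 0.2]

```text
time_s: 15.5
tool_pos: [0.5288, 0.2443, 0.0216]
eef_rot: [-0.0, 1.0, -0.03, 0.0]
force: [-0.2, -0.4, 0.5]
opening: 0.795
finger_force: 0.0
```

Emit:
carry_out:
  steps:
    - [0, 0, -0.2, 0, 0.2]
    - [0, 0, -0.6, 0, 0.2]
    - [0, 0, -1, 0, 0.2]
    - [0, 0, -1, 0, 0.2]
    - [0, 0, -1, 0, 0.2]

```text
time_s: 16.0
tool_pos: [0.5293, 0.2444, 0.1225]
eef_rot: [-0.0, 1.0, -0.03, 0.001]
force: [-0.1, 0.3, -0.1]
opening: 0.798
finger_force: 0.0
```

Run:
```python
from h import *
go(.4285,-.0712,.1,20)
```

```text
t 16.0 p [0.5293 0.2444 0.1225] psi -3.42 tilt [ 0.002  0.001 -1.   ] open 0.798 ff 0.0 F [-0.1  0.3 -0.1]
shift [-0.818  3.211  0.219] turn -0.1301
```

Emit:
carry_out:
  steps:
    - [-0.1, 0.4, 0, 0, 0.4]
    - [-0.2, 0.8, 0, 0, 0.4]
    - [-0.2, 0.8, 0, 0, 0.4]

```text
time_s: 16.3
tool_pos: [0.501, 0.158, 0.1188]
eef_rot: [0.003, 0.999, -0.033, -0.003]
force: [1.1, -0.3, -0.8]
opening: 0.603
finger_force: 0.0
```

Emit:
carry_out:
  steps:
    - [-0.1, 0.4, 0, 0, 0.4]
    - [-0.2, 0.8, 0, 0, 0.4]
    - [-0.2, 0.8, 0, 0, 0.4]

```text
time_s: 16.6
tool_pos: [0.476, 0.0803, 0.1193]
eef_rot: [0.002, 0.999, -0.034, -0.003]
force: [-0.5, 0.7, 0.3]
opening: 0.601
finger_force: 0.0
```

Emit:
carry_out:
  steps:
    - [-0.1, 0.4, 0, 0, 0.4]
    - [-0.2, 0.8, 0, 0, 0.4]
    - [-0.2, 0.8, 0, 0, 0.4]

```text
time_s: 16.9
tool_pos: [0.4515, 0.0029, 0.1197]
eef_rot: [0.002, 0.999, -0.034, -0.002]
force: [0.4, 0.1, 0.1]
opening: 0.597
finger_force: 0.0
```

Emit:
carry_out:
  steps:
    - [-0.1, 0.4, 0, -0.04, 0.4]
    - [-0.2, 0.8, 0.2, -0.08, 0.4]
    - [-0.2, 0.8, 0.2, -0.13, 0.4]
    - [-0.2, 0.8, 0.2, -0.13, 0.4]
    - [-0.2, 0.8, 0.2, -0.13, 0.4]

```text
time_s: 17.4
tool_pos: [0.4302, -0.0694, 0.101]
eef_rot: [-0.0, 0.985, 0.173, -0.0]
force: [0.5, 0.4, 0.2]
opening: 0.601
finger_force: 0.0
```

Run:
```python
from h import *
z=np.load('top0.npz');p0,W0=z['p'],z['W']
p,d=cap('side','s4.png');W=world('side',d)
x,y,zz=[W[...,i] for i in range(3)]
go(.4285,-.0712,.003,20)
p,d=cap('top','top4.png');W=world('top',d); x,y,zz=[W[...,i] for i in range(3)]
m=(x>.45)&(x<.6)&(y>.19)&(y<.3)&(zz>.028)&(zz<.05);print('brick',m.sum(),cv2.minAreaRect(W[m][:,:2].astype(np.float32)),np.median(zz[m]))
hsv=cv2.cvtColor(p0,cv2.COLOR_RGB2HSV).astype(int)
# driver: height mask + blade line
m=(W0[...,0]>.36)&(W0[...,0]<.47)&(W0[...,1]>-.1)&(W0[...,1]<-.03)&(W0[...,2]>.005)&(hsv[...,2]<255)
c=[proj('top',[.4285+r*np.cos(np.radians(20)),-.0712+r*np.sin(np.radians(20)),.008]) for r in(-.037,0,.033,.087)]
cv2.imwrite('pics/c4.png',np.hstack([cv2.resize(p0[190:250,265:325],None,fx=6,fy=6),cv2.resize(p[140:230,100:240][:, :],None,fx=3,fy=4)])[:,:,::-1]);print(np.round(c,1))
```

```text
t 17.45 p [ 0.4303 -0.0692  0.1012] psi 19.97 tilt [ 0.  0. -1.] open 0.598 ff 0.0 F [0.2 0.4 0.5]
shift [-0.025  0.013  0.982] turn -0.0002
brick 612 ((0.5275183916091919, 0.2439124882221222), (0.0492226779460907, 0.09935500472784042), 87.02546691894531) 0.03781285051232508
[[297.6 241.1]
 [293.4 228.6]
 [289.6 217.4]
 [283.4 199.2]]
```

View pics/c4.png

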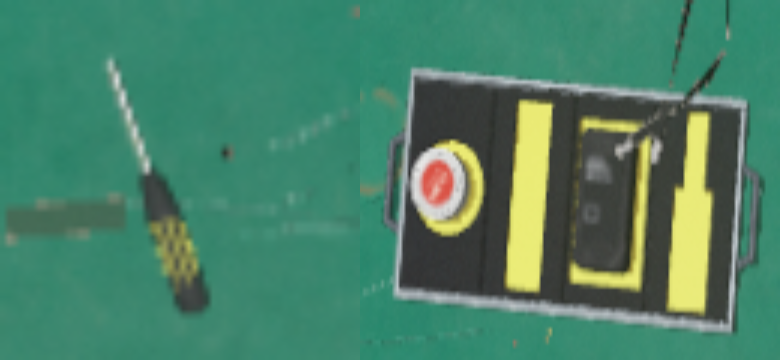

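Left crop: the driver's tip is at (111,60) and its handle end at (192,307), which matches my model. Right crop: tin and brick both lie in their pockets. Now the driver.

Emit:
carry_out:
  steps:
    - [-0.02, 0.01, 0.3, 0, 0.45]
    - [-0.02, 0.01, 0.65, 0, 0.45]
    - [-0.02, 0.01, 0.88, 0, 0.45]
    - [-0.02, 0.01, 0.97, 0, 0.45]
    - [-0.02, 0.01, 0.97, 0, 0.45]
    - [-0.02, 0.01, 0.97, 0, 0.45]
  force: 40

```text
time_s: 18.1
tool_pos: [0.4292, -0.0719, 0.0051]
eef_rot: [0.0, 0.985, 0.174, 0.001]
force: [0.4, 0.5, 0.4]
opening: 0.551
finger_force: 0.0
```

Emit:
carry_out:
  steps:
    - [0, 0, 0, 0, 0.95]
    - [0, 0, 0, 0, 0.95]
    - [0, 0, 0, 0, 0.95]
    - [0, 0, 0, 0, 0.95]
    - [0, 0, 0, 0, 0.95]
    - [0, 0, 0, 0, 0.95]

```text
time_s: 18.7
tool_pos: [0.4291, -0.0723, 0.0053]
eef_rot: [0.0, 0.985, 0.173, 0.001]
force: [-1.2, -0.1, 6.6]
opening: 0.164
finger_force: 39.5
```

Run:
```python
from h import *
go(.4985,.1664,.1,-3.2)
```

```text
t 18.7 p [ 0.4291 -0.0723  0.0053] psi 19.98 tilt [ 0.002 -0.    -1.   ] open 0.164 ff 39.5 F [-1.2 -0.1  6.6]
shift [ 1.47  -2.005 -0.947] turn 0.1288
```

Emit:
carry_out:
  steps:
    - [0, 0, -0.1, 0, 0.95]
    - [0, 0, -0.2, 0, 0.95]
    - [0, 0, -0.3, 0, 0.95]
    - [0, 0, -0.3, 0, 0.95]

```text
time_s: 19.1
tool_pos: [0.4295, -0.0724, 0.036]
eef_rot: [0.001, 0.985, 0.173, 0.002]
force: [0.3, -0.0, 0.0]
opening: 0.166
finger_force: 39.3
```

Run:
```python
from h import *
p,d=cap('side');cv2.imwrite('pics/c5.png',cv2.resize(p[180:280,200:330],None,fx=5,fy=5)[:,:,::-1])
p,d=cap('top');cv2.imwrite('pics/x.png',cv2.resize(p[190:250,265:325],None,fx=6,fy=6)[:,:,::-1]);W=world('top',d);
m=(W[...,0]>.46)&(W[...,0]<.53)&(W[...,1]>-.08)&(W[...,1]<-.02)&(W[...,2]>.02)
P=W[m];print(m.sum(),np.round(P[np.argsort(P[:,0])][::max(1,len(P)//8)],3))
```

```text
113 [[ 0.46  -0.031  0.392]
 [ 0.461 -0.079  0.399]
 [ 0.463 -0.054  0.394]
 [ 0.463 -0.076  0.391]
 [ 0.465 -0.052  0.39 ]
 [ 0.466 -0.07   0.386]
 [ 0.468 -0.062  0.384]
 [ 0.468 -0.077  0.378]
 [ 0.508 -0.045  0.037]]
```

View pics/c5.png

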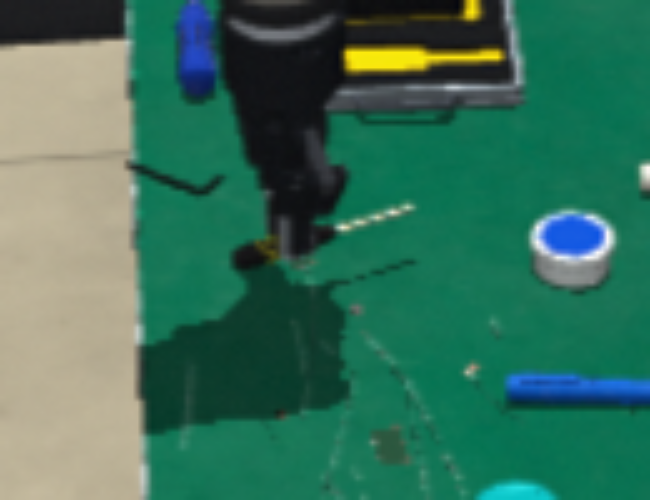

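The driver is held level; its blade reads z≈0.037, as expected. I carry it smoothly.

Emit:
carry_out:
  steps:
    - [0, 0, -0.1, 0.02, 0.95]
    - [0, 0, -0.25, 0.05, 0.95]
    - [0, 0, -0.4, 0.08, 0.95]
    - [0, 0, -0.55, 0.11, 0.95]
    - [0, 0, -0.6, 0.129, 0.95]
    - [0, 0, -0.6, 0.129, 0.95]
    - [0, 0, -0.6, 0.129, 0.95]

```text
time_s: 19.9
tool_pos: [0.4276, -0.0721, 0.0938]
eef_rot: [0.0, 1.0, -0.027, -0.0]
force: [-0.7, -0.4, 0.2]
opening: 0.162
finger_force: 39.3
```

Emit:
carry_out:
  steps:
    - [0.03, -0.15, 0, 0, 0.95]
    - [0.09, -0.4, 0, 0, 0.95]
    - [0.15, -0.65, 0, 0, 0.95]
    - [0.19, -0.81, 0, 0, 0.95]

```text
time_s: 20.3
tool_pos: [0.4515, 0.0094, 0.0935]
eef_rot: [-0.0, 1.0, -0.027, -0.001]
force: [0.4, -0.3, 0.0]
opening: 0.163
finger_force: 39.3
```

Emit:
carry_out:
  steps:
    - [0.06, -0.25, 0, 0, 0.95]
    - [0.12, -0.5, 0, 0, 0.95]
    - [0.19, -0.81, 0, 0, 0.95]

```text
time_s: 20.6
tool_pos: [0.4746, 0.0873, 0.0932]
eef_rot: [0.001, 1.0, -0.028, -0.001]
force: [1.2, -0.1, -1.4]
opening: 0.161
finger_force: 39.3
```

Emit:
carry_out:
  steps:
    - [0.06, -0.25, 0, 0, 0.95]
    - [0.12, -0.5, 0, 0, 0.95]
    - [0.16, -0.7, 0, 0, 0.95]
    - [0.19, -0.81, 0, 0, 0.95]
    - [0.19, -0.81, 0, 0, 0.95]
    - [0.19, -0.81, 0, 0, 0.95]

```text
time_s: 21.2
tool_pos: [0.4982, 0.166, 0.0936]
eef_rot: [0.001, 1.0, -0.028, -0.001]
force: [0.0, -0.6, -0.4]
opening: 0.163
finger_force: 39.3
```

Run:
```python
from h import *
go(.4985,.1664,.0175,-3.2)
p,d=cap('top');cv2.imwrite('pics/c6.png',cv2.resize(p[150:230,150:270],None,fx=5,fy=5)[:,:,::-1])
W=world('top',d)
m=(W[...,0]>.53)&(W[...,0]<.62)&(W[...,1]>.13)&(W[...,1]<.19)&(W[...,2]>.05)&(W[...,2]<.2)
P=W[m];print(m.sum(),np.round(P[np.argsort(P[:,0])][::max(1,len(P)//8)],3))
```

```text
t 21.2 p [0.4982 0.166  0.0936] psi -3.25 tilt [-0.002 -0.001 -1.   ] open 0.163 ff 39.3 F [ 0.  -0.6 -0.4]
shift [ 0.004 -0.006  0.761] turn -0.0003
18 [[0.545 0.162 0.095]
 [0.548 0.162 0.097]
 [0.553 0.162 0.099]
 [0.559 0.163 0.094]
 [0.564 0.163 0.096]
 [0.569 0.163 0.098]
 [0.575 0.163 0.095]
 [0.576 0.16  0.101]
 [0.58  0.16  0.098]]
```

View pics/c6.png

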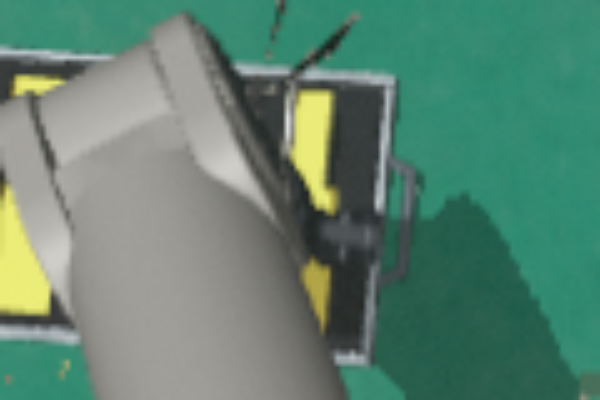

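Blade level at z≈0.097, on the pocket's axis. I lower, release with a small opening and lift.

Emit:
carry_out:
  steps:
    - [0, 0, 0.2, 0, 0.95]
    - [0, 0, 0.45, 0, 0.95]
    - [0, 0, 0.62, 0, 0.95]
    - [0, 0, 0.71, 0, 0.95]
    - [0, 0, 0.76, 0, 0.95]
    - [0, 0, 0.76, 0, 0.95]
    - [0, 0, 0.76, 0, 0.95]

```text
time_s: 21.95
tool_pos: [0.4994, 0.1672, 0.019]
eef_rot: [-0.0, 1.0, -0.028, 0.001]
force: [0.0, 0.2, 0.5]
opening: 0.163
finger_force: 39.3
```

Emit:
carry_out:
  steps:
    - [0, 0, 0, 0, 0.65]
    - [0, 0, 0, 0, 0.65]
    - [0, 0, 0, 0, 0.65]
    - [0, 0, 0, 0, 0.65]

```text
time_s: 22.35
tool_pos: [0.4989, 0.1673, 0.0185]
eef_rot: [-0.0, 1.0, -0.028, 0.0]
force: [-0.6, -0.7, 1.0]
opening: 0.348
finger_force: 0.1
```

Emit:
carry_out:
  steps:
    - [0, 0, -0.15, 0, 0.65]
    - [0, 0, -0.4, 0, 0.65]
    - [0, 0, -0.9, 0, 0.65]
    - [0, 0, -0.9, 0, 0.65]
    - [0, 0, -0.9, 0, 0.65]

```text
time_s: 22.85
tool_pos: [0.4997, 0.1676, 0.1097]
eef_rot: [-0.0, 1.0, -0.028, 0.002]
force: [0.2, -0.5, -0.0]
opening: 0.354
finger_force: 0.0
```

Run:
```python
from h import *
go(.607,-.197,.1,-9.5)
c=[proj('top',[.607+r*np.cos(np.radians(-9.5)),-.197+r*np.sin(np.radians(-9.5)),.008]) for r in(-.059,0,.059)]
print(np.round(c,1)); p=np.load('top0.npz')['p'].copy()
cv2.imwrite('pics/c7.png',cv2.resize(p[130:205,300:380],None,fx=6,fy=6)[:,:,::-1])
print([(np.round(proj('side',[.607+r*np.cos(np.radians(-9.5)),-.197+r*np.sin(np.radians(-9.5)),.008]),1)) for r in(-.059,0,.059)])
```

```text
t 22.85 p [0.4997 0.1676 0.1097] psi -3.23 tilt [ 0.003  0.001 -1.   ] open 0.354 ff 0.0 F [ 0.2 -0.5 -0. ]
shift [1.276 3.58  0.097] turn 0.0348
[[335.3 186.9]
 [339.  166.6]
 [342.6 146.5]]
[array([300.6, 256.5]), array([320.4, 257.3]), array([340.2, 258. ])]
```

View pics/c7.png

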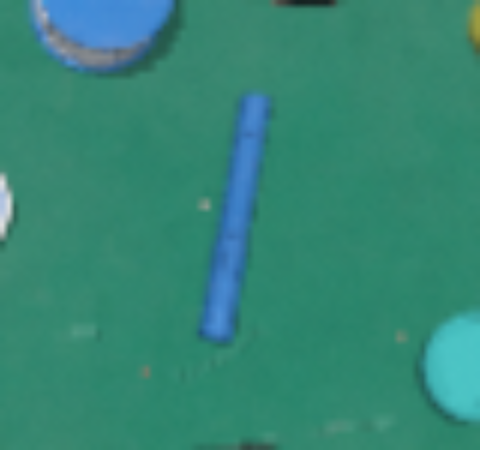

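The marker's ends are at crop (257,95) and (217,338), within half a pixel of my estimate.

Emit:
carry_out:
  steps:
    - [0.16, 0.45, 0, 0, 0.55]
    - [0.32, 0.9, 0, 0, 0.55]
    - [0.32, 0.9, 0, 0, 0.55]

```text
time_s: 23.15
tool_pos: [0.526, 0.0668, 0.1067]
eef_rot: [0.003, 0.999, -0.034, -0.001]
force: [-0.1, 0.8, 0.5]
opening: 0.453
finger_force: 0.0
```

Emit:
carry_out:
  steps:
    - [0.16, 0.45, 0, 0, 0.55]
    - [0.32, 0.9, 0, 0, 0.55]
    - [0.32, 0.9, 0, 0, 0.55]

```text
time_s: 23.45
tool_pos: [0.5526, -0.025, 0.1068]
eef_rot: [0.003, 0.999, -0.034, -0.001]
force: [-0.9, -0.4, -0.5]
opening: 0.448
finger_force: 0.0
```

Emit:
carry_out:
  steps:
    - [0.16, 0.45, 0, 0, 0.55]
    - [0.32, 0.9, 0, 0, 0.55]
    - [0.32, 0.9, 0, 0, 0.55]

```text
time_s: 23.75
tool_pos: [0.579, -0.1168, 0.1069]
eef_rot: [0.003, 0.999, -0.034, -0.001]
force: [-0.8, -0.7, -0.3]
opening: 0.452
finger_force: 0.0
```

Emit:
carry_out:
  steps:
    - [0.16, 0.45, 0, 0.015, 0.55]
    - [0.33, 0.89, 0, 0.033, 0.55]
    - [0.33, 0.89, 0, 0.033, 0.55]
    - [0.33, 0.89, 0, 0.033, 0.55]
    - [0.33, 0.89, 0, 0.033, 0.55]

```text
time_s: 24.25
tool_pos: [0.6065, -0.1966, 0.107]
eef_rot: [-0.001, 0.997, -0.079, -0.001]
force: [-0.1, -0.1, -0.2]
opening: 0.445
finger_force: 0.0
```

Run:
```python
from h import *
go(.608,-.1975,.004,-9)
p,d=cap('top','top8.png')
cv2.imwrite('pics/c8.png',cv2.resize(p[140:230,100:240],None,fx=5,fy=5)[:,:,::-1])
W=world('top',d);x,y,zz=[W[...,i] for i in range(3)]
m=(x>.45)&(x<.54)&(y>.14)&(y<.19)&(zz>.0165)&(zz<.04)
hsv=cv2.cvtColor(p,cv2.COLOR_RGB2HSV)
print(m.sum(),cv2.minAreaRect(W[m][:,:2].astype(np.float32)),np.percentile(zz[m],[10,50,90]))
for n in ('top',): print([ (np.round(r['at'],4),r['confidence']) for r in optics.pinpoint(n,'driver_balance')])
```

```text
t 24.25 p [ 0.6065 -0.1966  0.107 ] psi -9.09 tilt [-0.002  0.002 -1.   ] open 0.445 ff 0.0 F [-0.1 -0.1 -0.2]
shift [0.019 0.008 1.03 ] turn -0.0005
152 ((0.49546095728874207, 0.16476038098335266), (0.0870564728975296, 0.04802148789167404), 2.061570882797241) [0.01696914 0.02045404 0.02498008]
[(array([0.5016, 0.1758, 0.0164]), 0.63), (array([0.5288, 0.2422, 0.0091]), 0.38)]
```

View pics/c8.png

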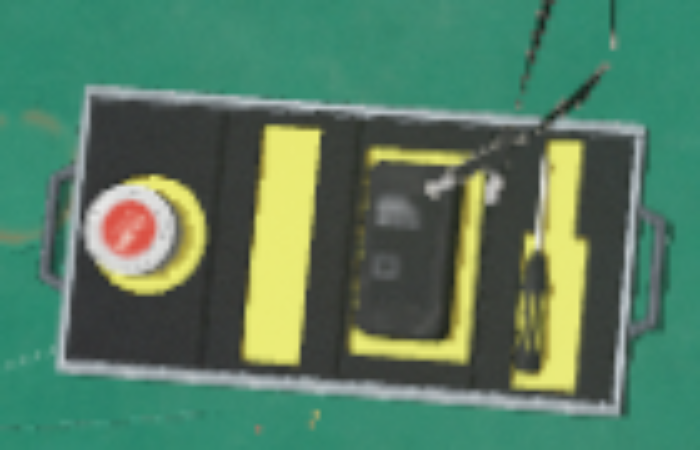

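Tin and brick are fine. The driver, crop (530,310), lies towards the left wall of its pocket; I check its height after the marker.

Emit:
carry_out:
  steps:
    - [0.02, 0.01, 0.3, 0, 0.5]
    - [0.02, 0.01, 0.65, 0, 0.5]
    - [0.02, 0.01, 0.88, 0, 0.5]
    - [0.02, 0.01, 0.95, 0, 0.5]
    - [0.02, 0.01, 0.99, 0, 0.5]
    - [0.02, 0.01, 0.99, 0, 0.5]

```text
time_s: 24.95
tool_pos: [0.6097, -0.1994, 0.01]
eef_rot: [0.0, 0.997, -0.08, 0.001]
force: [-0.0, 0.4, 0.3]
opening: 0.498
finger_force: 0.0
```

Emit:
carry_out:
  steps:
    - [0, 0, 0.03, 0, 0.5]
    - [0, 0, 0.03, 0, 0.95]
    - [0, 0, 0.03, 0, 0.95]
    - [0, 0, 0.03, 0, 0.95]
    - [0, 0, 0.03, 0, 0.95]
    - [0, 0, 0.03, 0, 0.95]
    - [0, 0, 0.03, 0, 0.95]

```text
time_s: 25.65
tool_pos: [0.6098, -0.2001, 0.0072]
eef_rot: [0.0, 0.997, -0.08, 0.001]
force: [-0.7, 0.1, 5.8]
opening: 0.168
finger_force: 40.9
```

Emit:
carry_out:
  steps:
    - [0, 0, -0.15, 0, 0.95]
    - [0, 0, -0.4, 0, 0.95]
    - [0, 0, -0.8, -0.02, 0.95]
    - [0, 0, -0.9, -0.032, 0.95]
    - [0, 0, -0.9, -0.032, 0.95]
    - [0, 0, -0.9, -0.032, 0.95]

```text
time_s: 26.25
tool_pos: [0.6085, -0.1997, 0.0961]
eef_rot: [-0.0, 1.0, -0.03, -0.0]
force: [-0.3, -0.6, -0.6]
opening: 0.171
finger_force: 40.2
```

Run:
```python
from h import *
go(.5323,.3205,.09,-3.2)
p,d=cap('top');W=world('top',d);x,y,zz=[W[...,i] for i in range(3)]
hsv=cv2.cvtColor(p,cv2.COLOR_RGB2HSV)
k=np.zeros(d.shape,bool);k[188:216,202:222]=1
m=k&(hsv[...,2]<110)&(zz>.0175)&(zz<.04)
n,l,st,ce=cv2.connectedComponentsWithStats(m.astype(np.uint8))
for i in range(1,n):
    if st[i,4]>8: q=l==i;print(st[i],cv2.minAreaRect(W[q][:,:2].astype(np.float32)),np.percentile(zz[q],[10,50,90]))
p,d=cap('side');print([ (np.round(r['at'],4),r['confidence']) for r in optics.pinpoint('side','driver_balance')])
cv2.imwrite('pics/c9.png',cv2.resize(p[140:300,220:360],None,fx=4,fy=3.6)[:,:,::-1])
```

```text
t 26.25 p [ 0.6085 -0.1997  0.0961] psi -3.46 tilt [-0.001  0.    -1.   ] open 0.171 ff 40.2 F [-0.3 -0.6 -0.6]
shift [-1.074 -5.146  0.062] turn -0.0015
[204 191   6  15  42] ((0.5074207186698914, 0.17253611981868744), (0.03906694054603577, 0.013539538718760014), 12.645188331604004) [0.02018385 0.02259105 0.02611633]
[203 205   5  10  31] ((0.47532740235328674, 0.1762608140707016), (0.02534920908510685, 0.011547439731657505), 3.69665265083313) [0.0190007  0.02146497 0.02582027]
[(array([0.4983, 0.1726, 0.0161]), 0.47)]
```

View pics/c9.png

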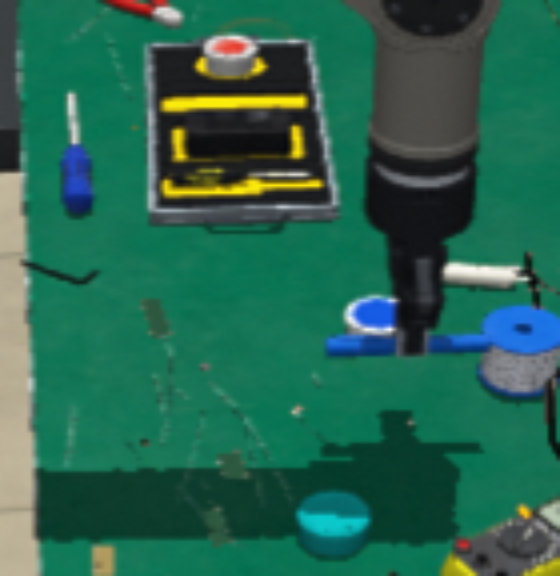

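The marker is held level, crop (410,345). In its pocket the driver sits about 7 mm sideways of the ideal point, at the right height, which is within tolerance.

Emit:
carry_out:
  steps:
    - [-0.09, -0.43, 0, 0, 0.95]
    - [-0.18, -0.86, 0, 0, 0.95]
    - [-0.18, -0.86, 0, 0, 0.95]

```text
time_s: 26.7
tool_pos: [0.5952, -0.1036, 0.095]
eef_rot: [-0.003, 1.0, -0.025, -0.002]
force: [0.1, 1.5, -0.6]
opening: 0.17
finger_force: 40.2
```

Emit:
carry_out:
  steps:
    - [-0.09, -0.43, 0, 0, 0.95]
    - [-0.18, -0.86, 0, 0, 0.95]
    - [-0.18, -0.86, 0, 0, 0.95]

```text
time_s: 27.0
tool_pos: [0.5819, -0.017, 0.0953]
eef_rot: [-0.003, 1.0, -0.024, -0.001]
force: [-0.3, 0.6, 0.1]
opening: 0.172
finger_force: 40.2
```

Emit:
carry_out:
  steps:
    - [-0.09, -0.43, 0, 0, 0.95]
    - [-0.18, -0.86, 0, 0, 0.95]
    - [-0.18, -0.86, 0, 0, 0.95]

```text
time_s: 27.3
tool_pos: [0.5688, 0.0697, 0.0956]
eef_rot: [-0.002, 1.0, -0.024, -0.001]
force: [0.3, -0.2, -0.6]
opening: 0.17
finger_force: 40.2
```

Emit:
carry_out:
  steps:
    - [-0.09, -0.43, 0, 0, 0.95]
    - [-0.18, -0.86, 0, 0, 0.95]
    - [-0.18, -0.86, 0, 0, 0.95]

```text
time_s: 27.6
tool_pos: [0.5555, 0.1566, 0.0957]
eef_rot: [-0.003, 1.0, -0.024, -0.001]
force: [-1.2, 0.3, 0.1]
opening: 0.169
finger_force: 40.2
```

Emit:
carry_out:
  steps:
    - [-0.09, -0.43, 0, 0, 0.95]
    - [-0.18, -0.86, 0, 0, 0.95]
    - [-0.18, -0.86, 0, 0, 0.95]

```text
time_s: 27.9
tool_pos: [0.5421, 0.2435, 0.0958]
eef_rot: [-0.003, 1.0, -0.024, -0.001]
force: [-1.5, 0.7, -0.3]
opening: 0.17
finger_force: 40.2
```

Emit:
carry_out:
  steps:
    - [-0.09, -0.43, 0, 0, 0.95]
    - [-0.17, -0.85, 0, 0, 0.95]
    - [-0.17, -0.85, 0, 0, 0.95]
    - [-0.17, -0.85, 0, 0, 0.95]
    - [-0.17, -0.85, 0, 0, 0.95]

```text
time_s: 28.4
tool_pos: [0.5331, 0.3188, 0.0954]
eef_rot: [0.001, 1.0, -0.03, -0.0]
force: [0.5, -0.9, -0.3]
opening: 0.172
finger_force: 40.2
```

Run:
```python
from h import *
go(.533,.3205,.019,-3.2)
```

```text
t 28.4 p [0.5331 0.3188 0.0954] psi -3.47 tilt [-0.001 -0.002 -1.   ] open 0.172 ff 40.2 F [ 0.5 -0.9 -0.3]
shift [-0.002 -0.018  0.764] turn -0.0015
```

Emit:
carry_out:
  steps:
    - [0, -0.01, 0.2, 0, 0.95]
    - [0, -0.01, 0.45, 0, 0.95]
    - [0, -0.01, 0.62, 0, 0.95]
    - [0, -0.01, 0.71, 0, 0.95]
    - [0, -0.01, 0.77, 0, 0.95]
    - [0, -0.01, 0.77, 0, 0.95]
    - [0, -0.01, 0.77, 0, 0.95]

```text
time_s: 29.1
tool_pos: [0.5337, 0.3217, 0.02]
eef_rot: [-0.0, 1.0, -0.03, 0.001]
force: [0.7, -0.2, -0.1]
opening: 0.171
finger_force: 40.2
```

Emit:
carry_out:
  steps:
    - [0, 0, 0, 0, 0.65]
    - [0, 0, 0, 0, 0.65]
    - [0, 0, 0, 0, 0.65]
    - [0, 0, 0, 0, 0.65]

```text
time_s: 29.5
tool_pos: [0.5331, 0.3218, 0.0195]
eef_rot: [-0.0, 1.0, -0.03, 0.0]
force: [-1.0, 0.0, 0.0]
opening: 0.352
finger_force: 0.0
```

Emit:
carry_out:
  steps:
    - [0, 0, -0.15, 0, 0.65]
    - [0, 0, -0.4, 0, 0.65]
    - [0, 0, -0.9, 0, 0.65]
    - [0, 0, -0.9, 0, 0.65]

```text
time_s: 29.9
tool_pos: [0.5375, 0.325, 0.1175]
eef_rot: [-0.004, 1.0, -0.03, 0.006]
force: [0.4, 0.9, 0.2]
opening: 0.348
finger_force: 0.0
```

Emit:
carry_out:
  steps:
    - [0, 0.5, 0, 0, 0.65]
    - [0, 1, 0, 0, 0.65]
    - [0, 1, 0, 0, 0.65]

```text
time_s: 30.2
tool_pos: [0.5277, 0.2123, 0.1096]
eef_rot: [0.003, 0.999, -0.035, -0.0]
force: [0.2, -0.5, -0.5]
opening: 0.354
finger_force: 0.0
```

Emit:
carry_out:
  steps:
    - [0, 0.5, 0, 0, 0.65]
    - [0, 1, 0, 0, 0.65]
    - [0, 1, 0, 0, 0.65]

```text
time_s: 30.5
tool_pos: [0.521, 0.1129, 0.1096]
eef_rot: [0.003, 0.999, -0.036, -0.0]
force: [0.5, 0.2, 0.1]
opening: 0.35
finger_force: 0.0
```

Emit:
carry_out:
  steps:
    - [0, 0.5, 0, 0, 0.65]
    - [0, 1, 0, 0, 0.65]
    - [0, 1, 0, 0, 0.65]

```text
time_s: 30.8
tool_pos: [0.5146, 0.0136, 0.1098]
eef_rot: [0.002, 0.999, -0.036, -0.0]
force: [-0.2, 0.3, 0.0]
opening: 0.348
finger_force: 0.0
```

Emit:
carry_out:
  steps:
    - [0, 0.5, 0, 0, 0.65]
    - [0, 1, 0, 0, 0.65]
    - [0, 1, 0, 0, 0.65]
    - [0, 1, 0, 0, 0.65]

```text
time_s: 31.2
tool_pos: [0.5094, -0.0789, 0.1099]
eef_rot: [0.0, 0.999, -0.032, 0.0]
force: [0.2, 0.3, -1.2]
opening: 0.35
finger_force: 0.0
```

Run:
```python
from h import *
p,d=cap('top','top9.png')
for n in ('marker','driver_balance','brick','tin','blue_driver','blue_tin'): print(n,[ (np.round(r['at'],4).tolist(),round(r['confidence'],2)) for r in optics.pinpoint('top',n)][:2])
cv2.imwrite('pics/c10.png',cv2.resize(p[140:230,100:240],None,fx=5,fy=5)[:,:,::-1])
W=world('top',d);x,y,zz=[W[...,i] for i in range(3)]
hsv=cv2.cvtColor(p,cv2.COLOR_RGB2HSV).astype(int)
b=(hsv[...,0]>95)&(hsv[...,0]<125)&(hsv[...,1]>120)&(hsv[...,2]>60)
for nm,q in (('marker',b&(x>.44)&(y>.28)&(y<.36)),('bdrv',b&(x>.36)&(x<.42)&(y>.1)),('btin',b&(x>.57)&(x<.65)&(y>-.1)&(y<-.03))):
    P=W[q];print(nm,q.sum(),cv2.minAreaRect(P[:,:2].astype(np.float32)),P.mean(0),np.percentile(P[:,2],[10,50,90]))
go(.5,.1,.1,-3)
```

```text
marker [([0.5351, 0.3196, 0.01], 0.56)]
driver_balance [([0.5007, 0.1751, 0.0185], 0.62)]
brick [([0.5268, 0.2431, 0.0063], 0.69)]
tin [([0.394, -0.438, -0.0021], 0.95), ([0.5377, -0.3098, -0.0011], 0.73)]
blue_driver [([0.381, 0.2495, 0.0048], 0.59)]
blue_tin []
marker 176 ((0.5324288010597229, 0.3198872208595276), (0.013636119663715363, 0.11401095986366272), 86.57770538330078) [0.5300631  0.31987456 0.02250836] [0.01812358 0.02260322 0.02590674]
bdrv 284 ((0.3801185190677643, 0.1961050182580948), (0.025244932621717453, 0.10183477401733398), 1.5526999235153198) [0.37990857 0.19160754 0.02228318] [0.01740136 0.02320953 0.02752805]<stdin>:9: RuntimeWarning: Mean of empty slice.
  ret = um.true_divide(
Traceback (most recent call last):
IndexError: index -1 is out of bounds for axis 0 with size 0
```

View pics/c10.png

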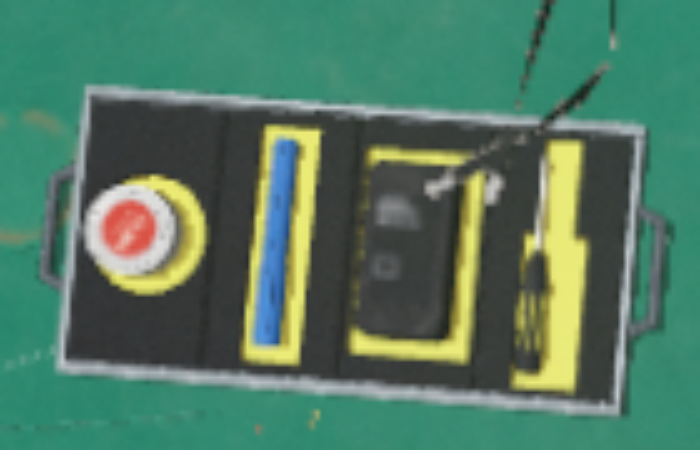

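Everything is seated. The marker is centred, with its top at z≈0.023. The brick and tin are centred within a few mm, and the driver has its handle in the wide end on the floor, about 8 mm off-axis where 14 mm is allowed. The blue driver hasn't moved; the arm hid the blue tin in this last picture, but nothing touched it. I hand in.

```bash
python3 -c "
from rig import env
print(env.hand_in())"
```

```text
the job is handed in; nothing more can be done
None
```

I packed the screwdriver, marker, brick and red-labelled tin into their own cut-outs and handed the job in at about 31 s of the 102 s allowed; no verdict came back. By my measurements all four are within tolerance: the tin, marker and brick within about 4 mm of their points, and the screwdriver about 8 mm off-axis (14 mm allowed). The blue-handled screwdriver hadn't moved; the arm hid the blue-labelled tin in the last picture, so I couldn't re-measure it, but I never moved near it at its height.

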